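Pass a marble block through the dust-screen flap

TASK

Push the rectangular marble block that lies on the bench in front of the flap hatch through the hatch, sliding it on the bench top and never lifting or tipping it, until it lies wholly inside the kerbed bay behind, far enough for the flap to swing shut behind it. Then draw the fingers back out on the side they came from, so that the flap hangs shut with the block behind it. Leave all the other things on the bench where they are.

Things in the scene. Friction and masses are not known exactly. Their poses are not given: they have to be found in the camera images.
- block: the block to push: plain white-grey marble cuboid, 66 (its x) x 100 (its y, the long way, roughly along the pushing direction) x 40 mm high, 0.5 to 0.95 kg; origin at the centre of its underside; lies loose on the bench on the +y side of the screen
- screen: fixed grey steel dust screen, a portal 338 mm wide on two 24 mm square posts; origin on the bench under the middle of the hatch, in the screen plane. Its x runs along the screen, its y points from the hatch toward the block: push along its -y. Clear hatch: x -145 to +145 mm. Post feet: plates 6 mm thick, 60 mm square, centred at x = +-175 mm
- hatch_top (a point): middle of the underside of the header beam, 190 mm above the bench; the beam is 24 mm thick and its top is 206 mm above the bench
- bay (a point): point on the bench in the bay behind the hatch, 130 mm behind the screen plane (the screen's -y), on the middle line. The bay is bare bench, level with the front, no sill; steel kerbs 14 mm high bound it, inner faces 144 mm either side of the middle line and 258 mm behind the screen plane
- flap (a joint): angle of the gravity flap (rad): 0 hangs shut, grows as its lower edge swings away to the screen's -y side, to 1.6 at most; a stop keeps it from swinging to +y. Aluminium sheet 272 mm wide, 4 mm thick, 0.25 kg, hinged along the screen's x, 180 mm above the bench in the screen plane. Swings freely, falls shut in under a second
- flap_edge (a point): middle of the flap's lower edge, 155 mm from the hinge, 25 mm above the bench when shut: it overlaps the top 15 mm of the block, and about 1 N there opens it. The flap stays propped on the block or on fingers until the block's rear face is about 68 mm or more behind the screen plane
- rubbing_stone: bystander: green abrasive stone, 45 x 110 x 24 mm high, lying beside the block's path on the +y side; origin at the centre of its underside
- wedge: bystander: marble wedge, 50 x 80 x 50 mm high, on the other side of the block's path; origin at the centre of its underside
- finial: bystander: small turned marble finial, 40 mm diameter, 48 mm high, standing inside the bay near one of its side kerbs; origin at the centre of its underside
- core: bystander: upright drilled stone core, 44 mm diameter, 50 mm high; origin at the centre of its underside
- pad_box: bystander: cardboard box, 70 x 100 x 35 mm high; origin at the centre of its underside
- hammer: bystander: hammer lying on the bench, its x along the handle, about 260 mm long, origin at mid-length on its underside
- can: bystander: upright metal can, 66 mm diameter, 100 mm high; origin at the centre of its underside
Not all that is in view belongs to the job. What is shaped like the block but red or turquoise is not meant.

How it is judged:
On the way:
1. the flap is pushed open with the block in the hatch (value of joint flap above 0.4 rad and y of block in the frame of screen between -0.06 and 0.06 m), for 0.1 s.
At the end, for the whole second after the job is handed in: The block lies flat and at rest on the bench inside the bay (its centre 105 to 240 mm behind the screen plane and within 115 mm of the hatch's middle line), the flap hangs shut behind it (within 0.05 rad), and the fingers are back on the side of the screen where the block began (y of block in the frame of screen between -0.24 and -0.105 m and x of block in the frame of screen between -0.115 and 0.115 m and height (world z) of block below 0.006 m and angle between block's own z axis and vertical below 0.06 rad and linear speed of block below 0.01 m/s and value of joint flap below 0.05 rad and y of the grasp point in the frame of screen above 0 m); the robot touches nothing.
It fails at once if the block is lifted off the bench (more than 12 mm) (height (world z) of block above 0.012 m).
It fails at once if the block is tipped (more than 0.3 rad) (angle between block's own z axis and vertical above 0.3 rad).
It fails at once if another thing on the bench is shifted by more than 20 mm (distance of any of rubbing_stone, wedge, finial, core, pad_box, hammer, can from where it was at the start of the episode above 0.02 m).
It also fails if it takes over 42 s, if anything falls off the work surface, if the arm or the gripper's body presses on something with over 40 N, if the wrist force passes 120 N, or if a joint passes its speed limit or range.

ROBOT

A 7-joint arm with a two-finger parallel gripper is mounted at the origin on the work surface. World frame = base frame: x ahead of the robot, y to its left, z up, the work surface at z = 0. Lengths are in m, angles in rad, forces in N, time in s.
With the tool pointing down it reaches from about 0.425 to 0.925 m from the base axis. Payload 6.8 kg.
Tool frame: the origin (TCP) lies on the front face of the gripper's body, between the roots of the fingers; the fingertips stand 73 mm ahead of it and the grasp point (between the pads) lies 54 mm ahead of it (tcp_to_tips is the distance from the TCP to the fingertips, in m); z points along the fingers, x is the direction in which the jaws open and shut, and the axes are right-handed (so a half turn about z gives the same grasp; the last joint's range is limited). The gripper opens to 85 mm and grips with 20 to 120 N. Pads are 22 mm wide; open, the fingers measure 114 mm over their backs; the gripper's body (76 mm by 85 mm) begins 54 mm behind the grasp point. The pads swing forward as they close: fully open they stand 13 mm farther back than shut.
Start: joints at [0.999, 0.477, 0.022, 1.555, -0.011, 1.109, -0.083], TCP at [0.302, -0.604, 0.304] pointing down, gripper open.
Joint ranges: [-2.96, 2.96], [-0.34, 2.1], [-1.41, 1.46], [0.24, 2.44], [-1.37, 4.51], [0.17, 1.92], [-2.96, 2.96]. Speed limits (rad/s): [2.39, 2.39, 3.14, 3.14, 3.14, 3.14, 3.14].

INTERFACE

Orientations are given as a unit quaternion [w, x, y, z].
In Python, from station import get_obs, read_camera, hand_in, look_for, silhouettes, tcp_to_tips gives the robot as it stands. The module is installed in compiled form; this text tells all that it offers.
- The arm moves only by the tool apply_moves, never from a script. Its argument "moves" is a list of rows, each a list of 3 entries, a list of its own where there are three numbers: the shift along the tool's x, y, z in units of 25 mm (1.0 is 25 mm), then the turn, a rotation vector about the tool's x, y, z in units of 10 degrees (1.0 is 10 degrees), then the gripper's target within -1 to 1 (fully open at 1, half-way at 0, shut at -1). In form: [[[dx, dy, dz], [rx, ry, rz], jaw], ...]. A call has 1 to 20 rows; each row is the pose to reach, as a shift and turn from the pose commanded when the call began, along the tool's axes at that moment; what a row does not reach only later rows make up. A row lasts 1/8 s, in which the tool goes at most 62.5 mm and 10.7 degrees, less where a joint would pass 70% of its speed; a pose out of reach is approached as far as the arm can. A call with a gripper value outside its range is refused whole. The fingers move at their own pace and stop on an object; "force" is the grip in N (left out, the last holds). Time passes only in rows, so rows that repeat a pose let the fingers close. It gives the time, the measured TCP pose, the force and the opening at its end, in the units of the state.
- get_obs(): the state, without advancing time (a new reading comes with each control period).
- read_camera(name): name is "scene" or "side" or "wrist"; returns a dict with "color" (480x640x3 uint8, red, green, blue), "mtx" (3x3 intrinsics, pixels), "eye" and "rotation" of the camera in the world; the wrist camera has in their place "hand_eye" (4x4, takes a point from camera to tool coordinates, whose origin is the TCP and whose axes are the tool frame's). Camera axes: x right, y up, looking along -z (the intrinsics and any distortion apply to the point x, -y, -z); pixel columns grow to the right and rows downward; lengths in m; the calibration is good to about 2 mm. The wrist camera is an equidistant fisheye: a pixel r from the principal point sees the ray r / f radians off the axis. A picture is of the moment at which its call begins: read the wrist's pose just before it. There is no depth.
- hand_in(): hands the job in, once; it reports no verdict.
Trained networks look in the newest picture that a camera, given by its name, has taken for a name from the list of things; names that differ only in an ending like _2 or _b are one class to them, and where a whole thing is asked for, a point or a joint stands for the part that bears it (a point fixed in the world has none). Each returns a list of dicts, best first, with "conf" (0 to 1); they miss things now and then, are a little off and sometimes report something else, mostly with a low value. They report only what shows in the picture. A call takes as long as a camera call. They do not tell look-alikes from the thing itself.
- look_for(camera, query): "pixel" ([row, column] in pixels, amid what is visible of it).
- silhouettes(camera, query): "mask" (480x640 bool, what is visible of it) and "pixel" ([row, column] in pixels, amid what is visible of it).
The state is a dict: "t": time; "q": joint angles; "joint_vel": joint speeds; "joint_torque": joint torques, N m; "eef_pos": TCP position; "tool_rot": TCP orientation; "contact_force": force on the tool from outside, world axes, zero at the start; "torque": the same for the moment, N m; "gripper_width": opening from 0.0 (shut) to 1.0 (fully open).
Only numpy, scipy, OpenCV 4.12 (cv2) and the standard library are available. Lean on these libraries where they do the work, as an engineer would, in place of code of your own. Each camera call takes 0.05 s, during which the arm holds its last target.

## Working session

There is one attempt and no reset: what is moved stays moved. The work goes in short steps, Python scripts to look and compute and a tool call to move; the robot and the scene stay as the last step left them, time stands still between calls to the robot, and variables do not carry over. Pictures are saved under pics/ and viewed, and the job is handed in when it is done.

Besides the shell and the picture viewer there is one more tool, called after "Request:" by a JSON object that holds its "name" and its "arguments", one argument or row to a line. apply_moves: Moves the arm, as the interface text tells. Its arguments: {"type":"object","properties":{"moves":{"type":"array"},"force":{"type":"number"}},"required":["moves"]}

```bash
ls; mkdir -p pics
python3 - <<'E'
from station import *
import cv2
print(get_obs())
for n in ["scene","side","wrist"]:
    c=read_camera(n); cv2.imwrite(f"pics/{n}0.png",c["color"][:,:,::-1])
    print(n,c["mtx"],c.get("eye"),c.get("rotation"),c.get("hand_eye"),[k for k in c])
    for q in ["block","screen","rubbing_stone","wedge","finial","core","pad_box","hammer","can","flap"]:
        print(q,[(r["pixel"],round(r["conf"],2)) for r in look_for(n,q)])
print(tcp_to_tips)
E
```

```text
pics
{'t': 0.0, 'q': array([ 0.99893156,  0.4778309 ,  0.02234534,  1.55644761, -0.01151007,
        1.10930081, -0.08313092]), 'joint_vel': array([ 1.06185652e-03, -4.30981945e-04,  3.11248395e-06,  6.64768343e-04,
       -1.78104060e-03,  2.04137893e-04,  2.56524713e-04]), 'joint_torque': array([-1.37397161e-03, -5.96457911e+01,  1.60784908e+00, -2.81197894e+01,
        1.24622765e-02,  9.36476339e-03, -2.23218905e-05]), 'eef_pos': array([ 0.30172956, -0.60329567,  0.30290667]), 'tool_rot': array([-4.30699948e-04,  8.50676307e-01, -5.25689031e-01, -8.23387311e-04]), 'contact_force': array([-0.94146234,  0.56800249,  0.31516317]), 'torque': array([-0.03015723, -0.01489432, -0.0326651 ]), 'gripper_width': 1.0006169313220552}
scene [[603.1384873    0.         316.6040937 ]
 [  0.         603.1384873  228.27526216]
 [  0.           0.           1.        ]] [ 1.22429888 -0.12039311  1.24188226] [0.72815147 0.21928169 0.18620183 0.62212527] None ['color', 'mtx', 'eye', 'rotation']
block [([309.3, 503.3], 0.95), ([149.7, 414.2], 0.8), ([251.3, 393.8], 0.69), ([199.2, 417.0], 0.6)]
screen
[... 897 characters left out ...]
r [([158.9, 390.7], 0.8)]
can [([158.0, 333.8], 0.62), ([417.5, 236.6], 0.37), ([248.3, 290.3], 0.29)]
flap [([253.6, 294.2], 0.82)]
wrist [[371.64829954   0.         314.01576427]
 [  0.         371.64829954 233.47566115]
 [  0.           0.           1.        ]] None None [[ 9.99999678e-01 -7.80112232e-04  1.90816500e-04  3.44732652e-04]
 [-6.97879539e-04 -9.61664685e-01 -2.74227180e-01 -6.87023084e-02]
 [ 3.97429466e-04  2.74226958e-01 -9.61664920e-01 -6.97843351e-02]
 [ 0.00000000e+00  0.00000000e+00  0.00000000e+00  1.00000000e+00]] ['color', 'mtx', 'hand_eye']
block []
screen []
rubbing_stone []
wedge []
finial []
core []
pad_box []
hammer [([128.1, 207.3], 0.9)]
can []
flap []
0.0726
```

View pics/scene0.png

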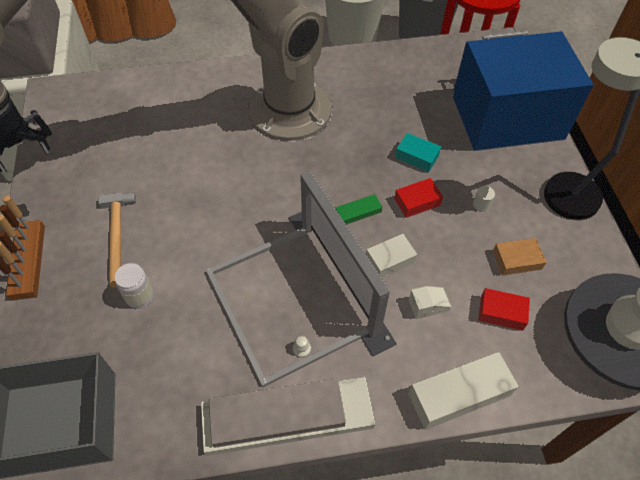

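View pics/side0.png

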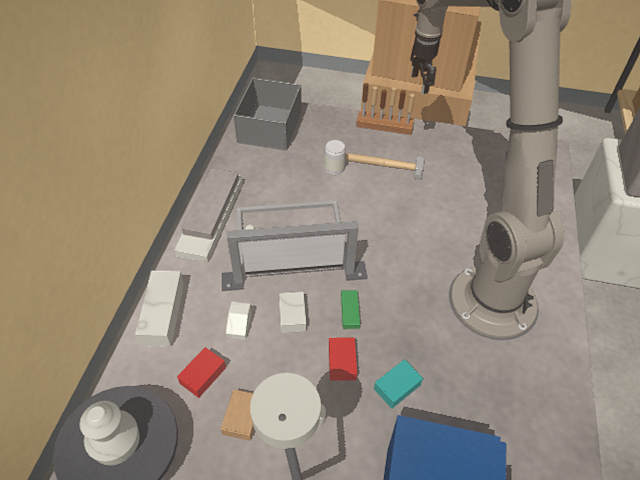

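```bash
cat > h.py <<'E'
import numpy as np, cv2
from scipy.spatial.transform import Rotation as R
from scipy.optimize import minimize
def rot(c):
    r=np.asarray(c["rotation"],float)
    return R.from_quat([r[1],r[2],r[3],r[0]]).as_matrix() if r.size==4 else r
def proj(c,P):
    p=(np.atleast_2d(P)-c["eye"])@rot(c)
    K=c["mtx"]; d=-p[:,2]
    return np.c_[K[0,0]*p[:,0]/d+K[0,2], K[1,1]*(-p[:,1])/d+K[1,2]]
def back(c,uv,z=0):
    K=c["mtx"]; d=np.array([(uv[0]-K[0,2])/K[0,0],-(uv[1]-K[1,2])/K[1,1],-1.])
    d=rot(c)@d; return c["eye"]+d*(z-c["eye"][2])/d[2]
def box(x,y,th,sx,sy,z0,z1):
    c,s=np.cos(th),np.sin(th)
    return np.array([[x+c*a*sx/2-s*b*sy/2,y+s*a*sx/2+c*b*sy/2,z] for z in(z0,z1) for a,b in((-1,-1),(1,-1),(1,1),(-1,1))])
def boxmask(c,B):
    m=np.zeros((480*2,640*2),np.uint8)
    h=cv2.convexHull((proj(c,B)*2+0.5).astype(np.float32)).round().astype(np.int32)
    cv2.fillConvexPoly(m,h,1); return cv2.resize(m*255,(640,480),interpolation=cv2.INTER_AREA)/255.
def fit(cs,ms,x0,sx,sy,h):
    def f(p):
        e=0
        for c,m in zip(cs,ms):
            b=boxmask(c,box(*p,sx,sy,0,h)); e+=1-np.minimum(b,m).sum()/np.maximum(b,m).sum()
        return e
    best=None
    for th in np.linspace(-1.4,1.4,8) if len(x0)==2 else [x0[2]]:
        s=np.array([*x0[:2],th]); sim=np.array([s,s+[.02,0,0],s+[0,.02,0],s+[0,0,.25]])
        r=minimize(f,s,method="Nelder-Mead",options=dict(initial_simplex=sim,xatol=1e-4,fatol=1e-4))
        if best is None or r.fun<best.fun: best=r
    return best
E
python3 - <<'E'
from station import *
from h import *
import pickle
cs={};
S={}
for n in ["scene","side"]:
    cs[n]=read_camera(n)
    for q in ["block","screen","rubbing_stone","wedge","finial"]:
        S[n,q]=[(r["pixel"],r["conf"],r["mask"]) for r in silhouettes(n,q)]
        for p,cf,m in S[n,q]: print(n,q,p,round(cf,2),m.sum(),back(cs[n],p[::-1],.02).round(3))
pickle.dump((cs,S),open("d.pkl","wb"))
for n in cs:
    im=cs[n]["color"][:,:,::-1]
    a=im[170:400,200:460] if n=="scene" else im[190:345,200:380]
    cv2.imwrite(f"pics/{n}_zoom.png",cv2.resize(a,None,fx=3 if n=="scene" else 4,fy=3 if n=="scene" else 4,interpolation=cv2.INTER_CUBIC)[:600,:800])
E
```

```text
scene block [310.8, 505.8] 0.94 1653 [0.711 0.39  0.02 ]
scene block [253.8, 393.1] 0.89 1411 [0.527 0.175 0.02 ]
scene block [199.7, 419.0] 0.83 1189 [0.383 0.275 0.02 ]
scene block [152.9, 414.8] 0.82 1071 [0.232 0.302 0.02 ]
scene screen [268.0, 337.5] 0.66 8479 [0.545 0.039 0.02 ]
scene rubbing_stone [208.6, 358.2] 0.61 800 [0.386 0.119 0.02 ]
scene finial [346.6, 300.6] 0.62 261 [ 0.723 -0.074  0.02 ]
side block [312.2, 292.7] 0.85 978 [0.53  0.171 0.02 ]
side block [359.5, 343.5] 0.71 1153 [0.371 0.278 0.02 ]
side block [387.6, 398.7] 0.67 1301 [0.227 0.322 0.02 ]
side block [370.5, 199.6] 0.59 1269 [0.712 0.386 0.02 ]
side screen [245.4, 289.5] 0.96 7231 [ 0.594 -0.049  0.02 ]
side screen [312.6, 292.5] 0.2 1022 [0.53  0.172 0.02 ]
side rubbing_stone [306.7, 350.4] 0.56 606 [0.383 0.12  0.02 ]
side wedge [321.2, 238.9] 0.62 726 [0.661 0.229 0.02 ]
side finial [253.0, 294.3] 0.54 3492 [ 0.574 -0.025  0.02 ]
```

View pics/side_zoom.png

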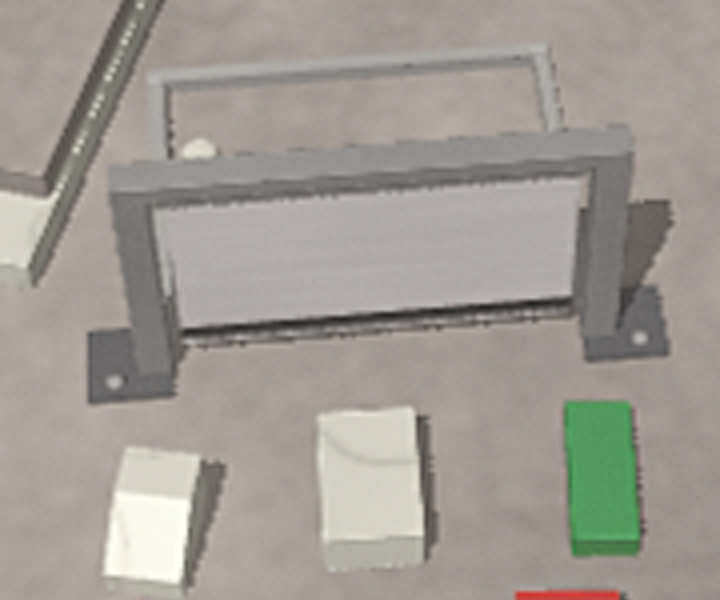

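View pics/scene_zoom.png

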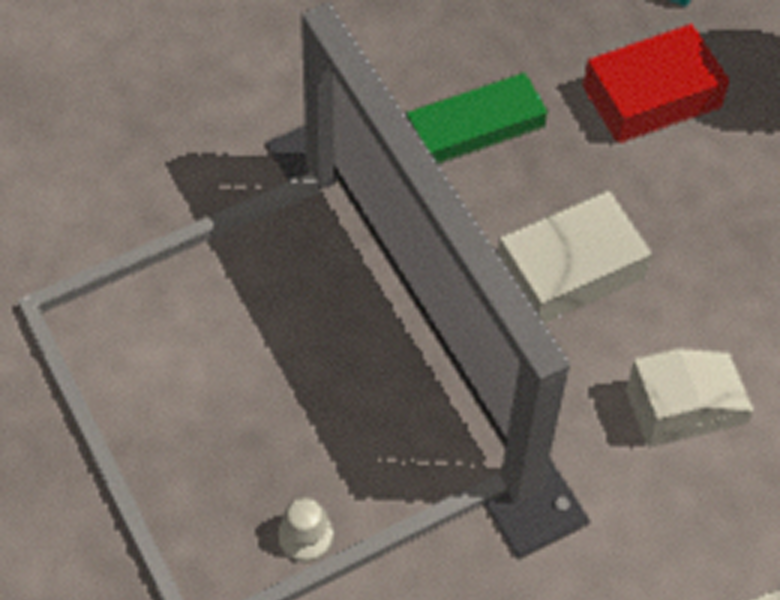

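```bash
cat >> h.py <<'E'
def screen_boxes(x,y,th,flap=True):
    c,s=np.cos(th),np.sin(th)
    def sub(bx,by,sx,sy,z0,z1): return box(x+c*bx-s*by,y+s*bx+c*by,th,sx,sy,z0,z1)
    L=[sub(0,0,.338,.024,.190,.206),sub(-.157,0,.024,.024,0,.2),sub(.157,0,.024,.024,0,.2),sub(-.175,0,.06,.06,0,.006),sub(.175,0,.06,.06,0,.006)]
    if flap: L.append(sub(0,0,.29,.004,.025,.2))
    return L
E
python3 - <<'E'
from h import *
import pickle
cs,S=pickle.load(open("d.pkl","rb"))
C=[cs["scene"],cs["side"]]
bm=[S["scene","block"][1][2],S["side","block"][0][2]]
# side-only and both (scene is partly occluded by the header)
for nm,cc,mm in (("both",C,bm),("scene",C[:1],bm[:1]),("side",C[1:],bm[1:])):
    r=fit(cc,mm,[.53,.173,.2],.066,.1,.04); print("block",nm,r.x.round(4),r.fun)
    if nm=="both": blk=r.x
sm=[S["scene","screen"][0][2],S["side","screen"][0][2]]
def f(p,idx=(0,1)):
    e=0
    for i in idx:
        b=np.zeros((480,640))
        for B in screen_boxes(*p): b=np.maximum(b,boxmask(C[i],B))
        e+=1-np.minimum(b,sm[i]).sum()/np.maximum(b,sm[i]).sum()
    return e
for idx in ((0,1),(0,),(1,)):
    best=None
    for th in (0,.2,-.2):
        s=np.array([.53,.03,th]); sim=np.array([s,s+[.03,0,0],s+[0,.03,0],s+[0,0,.15]])
        r=minimize(f,s,args=(idx,),method="Nelder-Mead",options=dict(initial_simplex=sim,xatol=1e-4,fatol=1e-4))
        if best is None or r.fun<best.fun: best=r
    print("screen",idx,best.x.round(4),best.fun)
    if len(idx)==2: sc=best.x
np.save("fit.npy",[blk,sc])
for n,c in cs.items():
    im=cv2.resize(c["color"][:,:,::-1],None,fx=4,fy=4,interpolation=cv2.INTER_CUBIC)
    for B,col in [(box(*blk,.066,.1,0,.04),(0,0,255))]+[(b,(255,255,0)) for b in screen_boxes(*sc)]:
        P=(proj(c,B)*4+2).round().astype(int)
        for i in range(4):
            for a,b in((i,(i+1)%4),(i+4,(i+1)%4+4),(i,i+4)): cv2.line(im,P[a].tolist(),P[b].tolist(),col,1)
    a=im[170*4:400*4,200*4:460*4] if n=="scene" else im[190*4:340*4,200*4:380*4]
    cv2.imwrite(f"pics/{n}_fit.png",cv2.resize(a,None,fx=.65,fy=.65) if n=="scene" else a)
E
```

```text
block both [0.5317 0.1693 0.299 ] 0.13835713493038015
block scene [0.5312 0.1691 0.2906] 0.07196231065628755
block side [0.5321 0.1683 0.3058] 0.06668534815734861
screen (0, 1) [0.558  0.0392 0.325 ] 0.452868293909775
screen (0,) [0.5581 0.0387 0.3269] 0.31260107795204617
screen (1,) [0.5566 0.0413 0.329 ] 0.12982659350507708
```

View pics/side_fit.png

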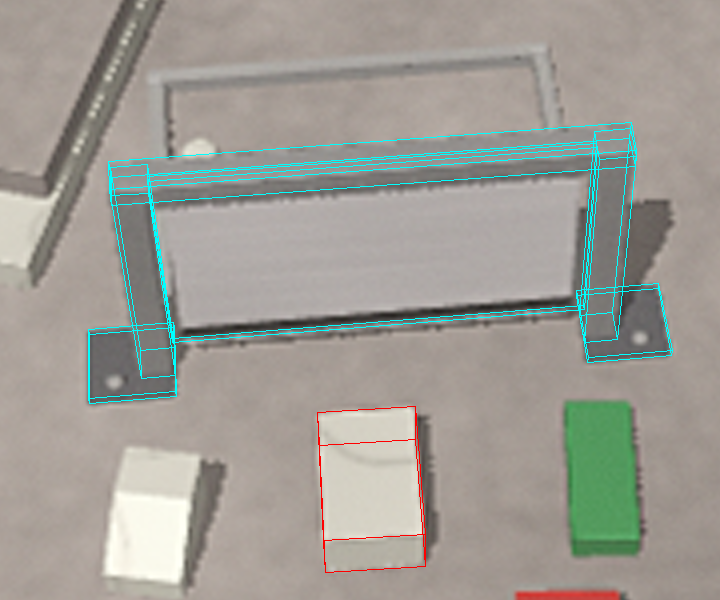

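View pics/scene_fit.png

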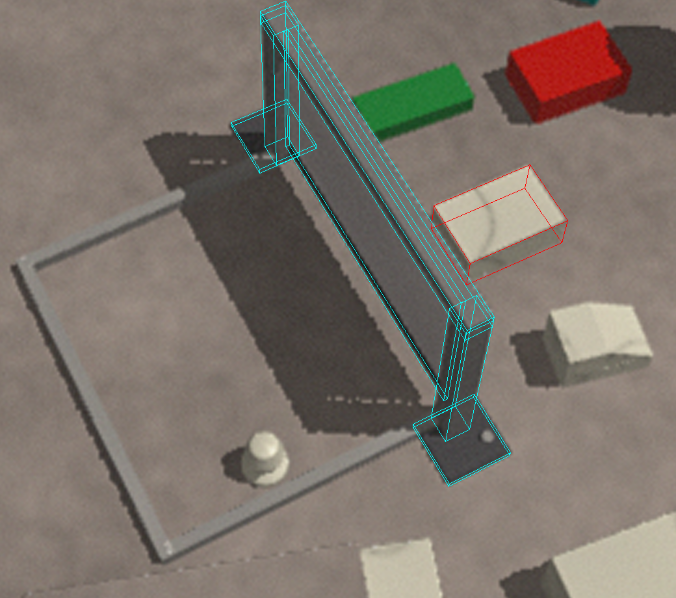

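Run:
```python
from h import *
import pickle
cs,S=pickle.load(open("d.pkl","rb"));blk,sc=np.load("fit.npy")
A,B=cs["scene"],cs["side"]
def tri(a,b):
    o1=A["eye"];d1=back(A,a)-o1;o2=B["eye"];d2=back(B,b)-o2
    t=np.linalg.lstsq(np.c_[d1,-d2],o2-o1,rcond=None)[0];p,q=o1+t[0]*d1,o2+t[1]*d2
    return ((p+q)/2).round(3),np.linalg.norm(p-q).round(3)
print("lamp head",tri((622,62),(286,408)))
print("lamp base",back(A,(573,195)))
print("lamp elbow",tri((540,200),(300,455)))
for n,p in dict(bluebox=(525,85),core=(484,200),pad=(520,255),can=(133,295),hammerhead=(116,198),redA=(418,197),turq=(418,152),finial=(302,352),bin=(60,410),rack=(25,270)).items(): print(n,back(A,p,.02).round(3))
th=sc[2];Rm=np.array([[np.cos(th),-np.sin(th)],[np.sin(th),np.cos(th)]])
for n,p in dict(block=blk[:2],stone=(.384,.12),wedge=(.661,.229),finial=back(A,(302,352),.01)[:2],red=(.383,.275)).items(): print(n,(Rm.T@(np.array(p)-sc[:2])).round(4))
```

```text
lamp head (array([0.42 , 0.607, 0.448]), np.float64(0.004))
lamp base [0.4159469  0.67520767 0.        ]
lamp elbow (array([0.433, 0.551, 0.045]), np.float64(0.034))
bluebox [0.032 0.679 0.02 ]
core [0.409 0.436 0.02 ]
pad [0.577 0.47  0.02 ]
can [ 0.542 -0.43   0.02 ]
hammerhead [ 0.26  -0.475  0.02 ]
redA [0.374 0.275 0.02 ]
turq [0.23  0.311 0.02 ]
finial [ 0.736 -0.073  0.02 ]
bin [ 0.782 -0.574  0.02 ]
rack [ 0.437 -0.678  0.02 ]
block [0.0166 0.1317]
stone [-0.1391  0.1321]
wedge [0.1582 0.147 ]
finial [ 0.1293 -0.1611]
red [-0.0906  0.2793]
```

Request:
{"name": "apply_moves", "arguments": {
  "moves": [
    [[0,0,-2],[0,0,0],-0.3],
    [[-1,-1.9,-3],[0,0,-0.5],-0.3],
    [[-2,-3.8,-3],[0,0,-1],-0.3],
    [[-3.1,-5.7,-3],[0,0,-1.5],-0.3],
    [[-4.1,-7.6,-3],[0,0,-2],-0.3],
    [[-5.1,-9.5,-3],[0,0,-2.5],-0.3],
    [[-6.1,-11.4,-3],[0,0,-3],-0.3],
    [[-7.1,-13.3,-3],[0,0,-3.5],-0.3],
    [[-8.2,-15.2,-3],[0,0,-4],-0.3],
    [[-8.2,-15.2,-3],[0,0,-4],-0.3],
    [[-8.2,-15.2,-3],[0,0,-4],-0.3]
  ]
}}

```text
t: 3.62
eef_pos: [0.5498, -0.251, 0.3788]
tool_rot: [0.0, 0.979, -0.203, -0.0]
contact_force: [-0.9, -0.0, -0.2]
gripper_width: 0.351
```

Run:
```python
from station import *
print(get_obs())
```

```text
{'t': 3.625, 'q': array([ 0.53622839,  0.3169185 , -0.27130255,  1.62508967,  0.09012852,
        1.21204953, -0.16350417]), 'joint_vel': array([ 0.02205675, -0.00320302,  0.02507102,  0.00345967, -0.00107867,
        0.00321625, -0.000364  ]), 'joint_torque': array([-1.94696747e+00, -5.03586316e+01, -3.21495965e+00, -2.94181752e+01,
       -1.60471788e-01, -3.36575811e-02, -2.20293354e-03]), 'eef_pos': array([ 0.54981835, -0.25097116,  0.37883066]), 'tool_rot': array([ 3.71592657e-04,  9.79102423e-01, -2.03367360e-01, -1.55301108e-04]), 'contact_force': array([-0.85693578, -0.01007047, -0.21415446]), 'torque': array([ 0.00432744,  0.04715005, -0.02411017]), 'gripper_width': 0.3506770062907061}
```

```bash
cat > kin.py <<'E'
import numpy as np, json, itertools
from scipy.spatial.transform import Rotation as R
from scipy.optimize import least_squares
def fk(q,p,s,full=False):
    o1,d1,a,b,c,o7,ex,wx=p
    T=np.eye(3);x=np.zeros(3);pts=[x]
    rz=lambda t:R.from_euler('z',t).as_matrix(); ry=lambda t:R.from_euler('y',t).as_matrix()
    T=T@rz(s[0]*q[0]+o1); x=x+T@[0,0,d1];pts.append(x)
    T=T@ry(q[1])@rz(s[1]*q[2]); x=x+T@[ex,0,a];pts.append(x)
    T=T@ry(q[3])@rz(s[2]*q[4]); x=x+T@[-ex,0,b];pts.append(x)
    T=T@ry(q[5]); x=x+T@[wx,0,0]; T=T@rz(s[3]*q[6]+o7); x=x+T@[0,0,c];pts.append(x)
    return (x,T,pts) if full else (x,T)
def qm(t): return R.from_quat([t[1],t[2],t[3],t[0]]).as_matrix()
E
cat > fitkin.py <<'E'
from kin import *
D=json.load(open("obs.json"))
def run(s,p0,free):
    def res(v):
        p=np.array(p0);p[free]=v;r=[]
        for d in D:
            x,T=fk(d["q"],p,s); r+=list((x-d["p"]))+list(0.3*R.from_matrix(T.T@qm(d["r"])).as_rotvec())
        return r
    return least_squares(res,np.array(p0)[free])
out=[]
for s in itertools.product((1,-1),repeat=4):
    for o1 in (0,-2.1,2.1,3.14):
      for o7 in (0,1.5,3,-1.5):
        p0=[o1,.35,.4,.4,.2,o7,0,0]
        for free in ([0,1,2,3,4,5],):
            r=run(s,p0,free); out.append((r.cost,s,r.x.round(4)))
out.sort(key=lambda t:t[0])
for o in out[:6]: print(o)
E
python3 - <<'E'
import json
D=[dict(q=[ 0.99893156,  0.4778309 ,  0.02234534,  1.55644761, -0.01151007,1.10930081, -0.08313092],p=[ 0.30172956, -0.60329567,  0.30290667],r=[-4.30699948e-04,  8.50676307e-01, -5.25689031e-01, -8.23387311e-04]),
dict(q=[ 0.53622839,  0.3169185 , -0.27130255,  1.62508967,  0.09012852,1.21204953, -0.16350417],p=[ 0.54981835, -0.25097116,  0.37883066],r=[ 3.71592657e-04,  9.79102423e-01, -2.03367360e-01, -1.55301108e-04])]
json.dump(D,open("obs.json","w"))
E
python3 fitkin.py
```

```text
(np.float64(4.196674935019772e-06), (-1, -1, -1, -1), array([-0.0936,  1.4129,  0.5818,  0.4578,  1.424 , -3.2352]))
(np.float64(4.196674935019786e-06), (-1, -1, -1, -1), array([-0.0936,  1.4129,  0.5818,  0.4578,  1.424 ,  3.048 ]))
(np.float64(4.196674935019913e-06), (-1, -1, -1, -1), array([-0.0936,  1.4129,  0.5818,  0.4578,  1.424 ,  3.048 ]))
(np.float64(4.196674935020125e-06), (-1, -1, -1, -1), array([-0.0936,  1.4129,  0.5818,  0.4578,  1.424 , -3.2352]))
(np.float64(4.196674935020561e-06), (-1, -1, -1, -1), array([-0.0936,  1.4129,  0.5818,  0.4578,  1.424 ,  3.048 ]))
(np.float64(4.196674935027875e-06), (-1, -1, -1, -1), array([-0.0936,  1.4129,  0.5818,  0.4578,  1.424 ,  3.048 ]))
```

Request:
{"name": "apply_moves", "arguments": {
  "moves": [
    [[-1,-1.9,0],[0,0,-0.4],-0.3],
    [[-2.2,-3.8,0],[0,0,-0.8],-0.3],
    [[-3.4,-5.8,0],[0,0,-1.2],-0.3],
    [[-4.5,-7.8,0],[0,0,-1.7],-0.3],
    [[-5.7,-9.8,0],[0,0,-2.1],-0.3],
    [[-6.8,-11.8,0],[0,0,-2.5],-0.3],
    [[-8,-13.7,0],[0,0,-2.9],-0.3],
    [[-9.1,-15.7,0],[0,0,-3.4],-0.3],
    [[-10.3,-17.7,0],[0,0,-3.8],-0.3],
    [[-11.4,-19.6,0],[0,0,-4.2],-0.3],
    [[-11.4,-19.6,0],[0,0,-4.2],-0.3],
    [[-11.4,-19.6,0],[0,0,-4.2],-0.3]
  ]
}}

```text
t: 5.12
eef_pos: [0.4845, 0.3107, 0.3785]
tool_rot: [0.001, 0.987, 0.16, -0.0]
contact_force: [-0.0, 0.2, 0.4]
gripper_width: 0.349
```

Request:
{"name": "apply_moves", "arguments": {
  "moves": [
    [[0,0,0],[-1,0,0],-0.3],
    [[0,0,0],[-2,0,0],-0.3],
    [[0,0,0],[-2.5,0,0],-0.3],
    [[0,0,0],[-2.5,0,0],-0.3]
  ]
}}

```text
t: 5.62
eef_pos: [0.4838, 0.3116, 0.3784]
tool_rot: [0.214, 0.964, 0.157, 0.034]
contact_force: [0.5, -0.4, -0.1]
gripper_width: 0.349
```

```bash
cat > add.py <<'E'
from station import *
import json
o=get_obs();print({k:(v.round(3) if hasattr(v,'round') else v) for k,v in o.items()})
D=json.load(open("obs.json"));D.append(dict(q=list(o["q"]),p=list(o["eef_pos"]),r=list(o["tool_rot"])));json.dump(D,open("obs.json","w"))
E
python3 add.py; python3 fitkin.py
```

```text
{'t': 5.625, 'q': array([-0.39 ,  0.393, -0.605,  1.624,  0.559,  1.502, -0.794]), 'joint_vel': array([ 0.033, -0.015,  0.005, -0.005, -0.026, -0.025,  0.016]), 'joint_torque': array([ -1.37 , -50.292,  -5.678, -27.453,   1.539,   1.55 ,  -0.229]), 'eef_pos': array([0.484, 0.312, 0.378]), 'tool_rot': array([0.214, 0.964, 0.157, 0.034]), 'contact_force': array([ 0.507, -0.398, -0.12 ]), 'torque': array([0.418, 0.156, 0.037]), 'gripper_width': 0.34935249357351567}
(np.float64(8.309354049968014e-05), (-1, -1, -1, -1), array([-0.0923,  0.219 ,  0.5884,  0.4536,  0.2391,  3.0522]))
(np.float64(8.309354049968028e-05), (-1, -1, -1, -1), array([-0.0923,  0.219 ,  0.5884,  0.4536,  0.2391, -3.231 ]))
(np.float64(8.309354049968059e-05), (-1, -1, -1, -1), array([-0.0923,  0.219 ,  0.5884,  0.4536,  0.2391,  3.0522]))
(np.float64(8.309354049968124e-05), (-1, -1, -1, -1), array([-0.0923,  0.219 ,  0.5884,  0.4536,  0.2391,  3.0522]))
(np.float64(8.309354049968144e-05), (-1, -1, -1, -1), array([-0.0923,  0.219 ,  0.5884,  0.4536,  0.2391,  3.0522]))
(np.float64(8.309354049968845e-05), (-1, -1, -1, -1), array([-0.0923,  0.219 ,  0.5884,  0.4536,  0.2391,  3.0522]))
```

```bash
cat > ik.py <<'E'
from kin import *
D=json.load(open("obs.json"));s=(-1,)*4
def res(v):
    r=[]
    for d in D:
        x,T=fk(d["q"],v,s); r+=list(x-d["p"])+list(.3*R.from_matrix(T.T@qm(d["r"])).as_rotvec())
    return np.r_[r,1e-3*(v[6:])]
p=least_squares(res,[-.09,.22,.59,.45,.24,3.05,0,0]).x
if __name__=="__main__": print(p.round(4),"rms mm",np.abs(res(p)[:-2]).max()*1000)
lo=np.array([-2.96,-.34,-1.41,.24,-1.37,.17,-2.96]);hi=np.array([2.96,2.1,1.46,2.44,4.51,1.92,2.96])
def ik(x,T,q0,w=.01):
    m=.05
    def f(q):
        a,B=fk(q,p,s); return np.r_[(a-x)*10,3*R.from_matrix(B.T@T).as_rotvec(),w*(q-q0)]
    r=least_squares(f,np.clip(q0,lo+m,hi-m),bounds=(lo+.03,hi-.03))
    return r.x,np.abs(f(r.x)[:3]).max()/10,np.abs(f(r.x)[3:6]).max()/3
blk,sc=np.load("fit.npy")
def toolR(tilt,yaw=sc[2],flip=1,roll=0):
    c,sn=np.cos(yaw),np.sin(yaw); d=np.array([sn,-c,0]); z=d*np.cos(tilt)+np.array([0,0,-np.sin(tilt)])
    x=flip*np.array([c,sn,0]); return np.c_[x,np.cross(z,x),z]
def S2W(xs,ys,z):
    c,sn=np.cos(sc[2]),np.sin(sc[2]); return np.array([sc[0]+c*xs-sn*ys,sc[1]+sn*xs+c*ys,z])
def W2S(P):
    c,sn=np.cos(sc[2]),np.sin(sc[2]); a=np.asarray(P)-[sc[0],sc[1],0]; return np.array([c*a[0]+sn*a[1],-sn*a[0]+c*a[1],a[2]])
E
python3 ik.py
python3 - <<'E'
from ik import *
qc=np.array(D[-1]["q"])
for tilt in (25,30,35,40,45):
    q=qc.copy()
    print("tilt",tilt)
    for ys,z in [(.25,.25),(.25,.022),(.18,.022),(.1,.022),(0,.022),(-.06,.022),(-.105,.022)]:
        T=toolR(np.radians(tilt)); x=S2W(.0166,ys,z)-.0726*T[:,2]
        q,e,er=ik(x,T,q); pts=fk(q,p,s,True)[2]
        print(ys,z,q.round(2),round(e*1000,1),round(er,3),"wrist",W2S(pts[3]).round(3),"elb",W2S(pts[2]).round(2))
E
```

```text
[-0.0922  0.2344  0.5807  0.4569  0.2394  3.0522 -0.0099 -0.0129] rms mm 11.690668119800977
tilt 25
0.25 0.25 [-0.77  0.68 -0.41  1.67  0.96  1.85 -1.15] 0.0 0.0 wrist [0.01  0.528 0.392] elb [-0.21  0.26  0.69]
0.25 0.022 [-0.8   1.   -0.37  1.7   1.01  1.64 -1.43] 0.0 0.0 wrist [0.014 0.527 0.165] elb [-0.09  0.32  0.56]
0.18 0.022 [-0.72  0.96 -0.34  1.8   1.08  1.57 -1.43] 0.0 0.0 wrist [0.014 0.457 0.165] elb [-0.09  0.28  0.57]
0.1 0.022 [-0.62  0.94 -0.3   1.89  1.16  1.49 -1.43] 0.0 0.0 wrist [0.014 0.377 0.165] elb [-0.09  0.23  0.59]
0 0.022 [-0.5   0.91 -0.24  1.96  1.29  1.39 -1.43] 0.0 0.0 wrist [0.014 0.277 0.165] elb [-0.09  0.18  0.6 ]
-0.06 0.022 [-0.42  0.9  -0.2   1.99  1.38  1.33 -1.42] 0.0 0.0 wrist [0.013 0.217 0.165] elb [-0.09  0.14  0.6 ]
-0.105 0.022 [-0.37  0.89 -0.17  2.    1.44  1.29 -1.41] 0.0 0.0 wrist [0.013 0.172 0.165] elb [-0.1   0.12  0.61]
tilt 30
0.25 0.25 [-0.73  0.64 -0.44  1.67  0.92  1.79 -1.13] 0.0 0.0 wrist [0.01  0.515 0.416] elb [-0.22  0.24  0.71]
0.25 0.022 [-0.77  0.96 -0.39  1.73  1.    1.58 -1.41] 0.0 0.0 wrist [0.013 0.514 0.189] el
[... 2276 characters left out ...]
elb [-0.25  0.19  0.74]
0.25 0.022 [-0.66  0.85 -0.44  1.8   0.96  1.35 -1.35] 0.0 0.0 wrist [0.013 0.462 0.251] elb [-0.12  0.24  0.63]
0.18 0.022 [-0.57  0.81 -0.42  1.88  1.02  1.28 -1.33] 0.0 0.0 wrist [0.012 0.392 0.251] elb [-0.13  0.2   0.64]
0.1 0.022 [-0.47  0.78 -0.38  1.95  1.1   1.2  -1.29] 0.0 0.0 wrist [0.012 0.312 0.251] elb [-0.14  0.16  0.65]
0 0.022 [-0.33  0.75 -0.32  2.01  1.21  1.1  -1.24] 0.0 0.0 wrist [0.011 0.212 0.251] elb [-0.15  0.11  0.66]
-0.06 0.022 [-0.25  0.75 -0.28  2.02  1.28  1.04 -1.21] 0.0 0.0 wrist [0.011 0.152 0.251] elb [-0.16  0.07  0.67]
-0.105 0.022 [-0.19  0.74 -0.25  2.02  1.33  1.   -1.17] 0.0 0.0 wrist [0.011 0.108 0.251] elb [-0.17  0.05  0.67]
```

```bash
cat > rel.py <<'E'
from ik import *
from station import get_obs, tcp_to_tips
o=get_obs(); T0=qm(o["tool_rot"]);x0=o["eef_pos"]
def rel(xs,ys,z,tilt,L=.0726,yaw=sc[2]):
    T=toolR(np.radians(tilt),yaw); x=S2W(xs,ys,z)-L*T[:,2]
    q,e,er=ik(x,T,o["q"])
    print((xs,ys,z,tilt),"d",(T0.T@(x-x0)/.025).round(2),"r",(np.degrees(R.from_matrix(T0.T@T).as_rotvec())/10).round(2),"wrist",W2S(fk(q,p,s,True)[2][3]).round(3),round(e*1000,1))
def tipnow(L=.0726): print("tip",W2S(x0+L*T0[:,2]).round(4),"tilt",np.degrees(np.arcsin(-T0[2,2])).round(2),"tcp",W2S(x0).round(4),"F",o["contact_force"].round(2),"t",o["t"])
E
python3 - <<'E'
from rel import *
print(tcp_to_tips); tipnow()
for a in [(.0166,.225,.2,62),(.0166,.225,.12,55),(.0166,.22,.07,45),(.0166,.22,.026,35)]: rel(*a)
E
```

```text
0.0726
tip [0.0165 0.2511 0.3126] tilt 64.97 tcp [0.0166 0.2818 0.3784] F [ 0.51 -0.4  -0.12] t 5.625
(0.0166, 0.225, 0.2, 62) d [ 0.01 -1.11  4.53] r [-0.3   0.01 -0.01] wrist [0.008 0.363 0.48 ] 0.0
(0.0166, 0.225, 0.12, 55) d [ 0.01 -2.82  7.47] r [-1.    0.01 -0.01] wrist [0.01  0.395 0.382] 0.0
(0.0166, 0.22, 0.07, 45) d [ 0.01 -3.97  9.49] r [-2.    0.01 -0.01] wrist [0.012 0.432 0.299] 0.0
(0.0166, 0.22, 0.026, 35) d [ 1.00e-02 -5.17e+00  1.13e+01] r [-3.    0.01 -0.01] wrist [0.013 0.468 0.215] 0.0
```

Request:
{"name": "apply_moves", "arguments": {
  "moves": [
    [[0,-0.6,2.2],[-0.1,0,0],-0.3],
    [[0,-1.1,4.5],[-0.3,0,0],-0.3],
    [[0,-2,6],[-0.6,0,0],-0.3],
    [[0,-2.8,7.5],[-1,0,0],-0.3],
    [[0,-3.4,8.5],[-1.5,0,0],-0.3],
    [[0,-4,9.5],[-2,0,0],-0.3],
    [[0,-4.6,10.4],[-2.5,0,0],-0.3],
    [[0,-5.1,11],[-3,0,0],-0.3],
    [[0,-5.1,11],[-3,0,0],-0.3],
    [[0,-5.1,11],[-3,0,0],-0.3]
  ]
}}

```text
t: 6.88
eef_pos: [0.485, 0.3107, 0.0769]
tool_rot: [0.455, 0.876, 0.142, 0.074]
contact_force: [-0.6, -0.7, 0.5]
gripper_width: 0.349
```

```bash
python3 add.py; python3 ik.py
python3 - <<'E'
from rel import *
from station import *
import cv2
tipnow()
for n in ("side","wrist"):
    c=read_camera(n)["color"][:,:,::-1]; cv2.imwrite(f"pics/{n}1.png",c)
    if n=="side": cv2.imwrite("pics/side1z.png",cv2.resize(c[190:400,180:440],None,fx=2.8,fy=2.8,interpolation=cv2.INTER_CUBIC))
E
```

```text
{'t': 6.875, 'q': array([-0.716,  0.913, -0.368,  1.713,  0.929,  1.512, -1.287]), 'joint_vel': array([ 0.003, -0.019, -0.004, -0.003,  0.003,  0.005, -0.004]), 'joint_torque': array([-8.7600e-01, -6.6009e+01, -4.5030e+00, -1.3468e+01,  8.9000e-01,
        3.2060e+00,  4.0000e-03]), 'eef_pos': array([0.485, 0.311, 0.077]), 'tool_rot': array([0.455, 0.876, 0.142, 0.074]), 'contact_force': array([-0.556, -0.726,  0.497]), 'torque': array([ 0.822,  0.224, -0.   ]), 'gripper_width': 0.34856796398557127}
[-0.0856  0.2643  0.5694  0.4683  0.2508  3.0671 -0.0167 -0.0157] rms mm 20.99060720472033
tip [0.0173 0.2212 0.0351] tilt 35.1 tcp [0.0175 0.2806 0.0769] F [-0.56 -0.73  0.5 ] t 6.875
```

View pics/side1z.png

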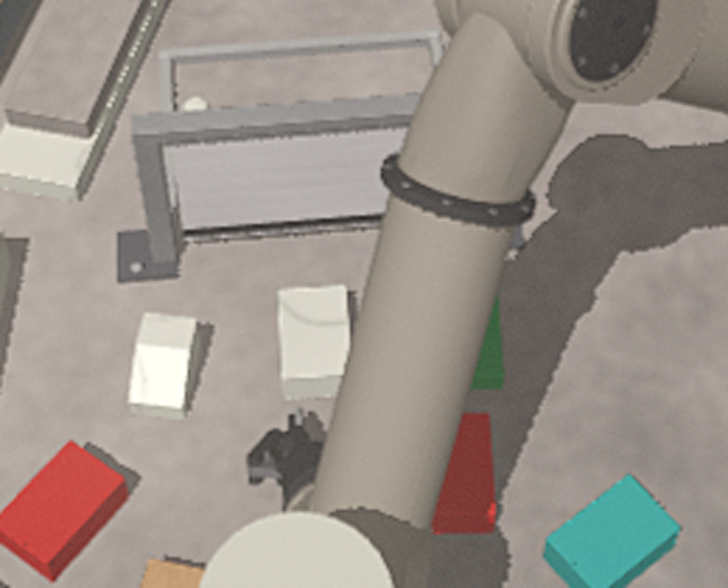

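View pics/wrist1.png

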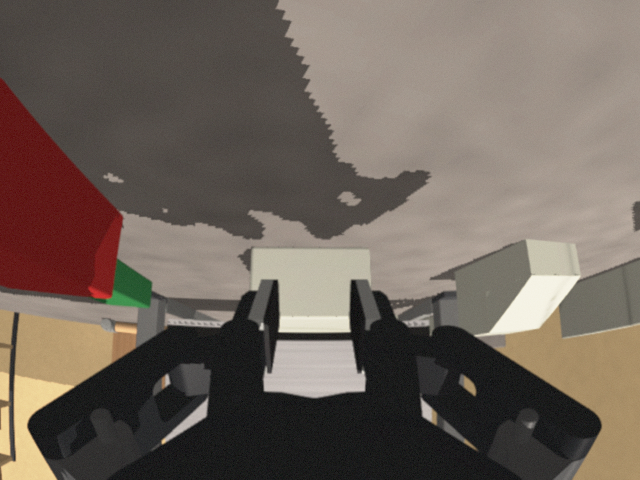

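Request:
{"name": "apply_moves", "arguments": {
  "moves": [
    [[0,-0.33,0.23],[0,0,0],-0.3],
    [[0,-0.04,0.64],[0,0,0],-0.3],
    [[0,0.24,1.05],[0,0,0],-0.3],
    [[0,0.53,1.46],[0,0,0],-0.3],
    [[0,0.82,1.87],[0,0,0],-0.3],
    [[0,1.11,2.28],[0,0,0],-0.3],
    [[0,1.39,2.69],[0,0,0],-0.3],
    [[0,1.68,3.1],[0,0,0],-0.3],
    [[0,1.68,3.1],[0,0,0],-0.3]
  ]
}}

```text
t: 8.1
eef_pos: [0.512, 0.2276, 0.066]
tool_rot: [0.456, 0.875, 0.142, 0.074]
contact_force: [0.1, 0.4, 0.4]
gripper_width: 0.35
```

```bash
cat > look.py <<'E'
import sys
from rel import *
from station import *
import cv2
k=sys.argv[1]; tipnow(); print("w",o["gripper_width"])
ims=[]
for n in ("side","scene","wrist"):
    c=read_camera(n)["color"][:,:,::-1]
    ims.append(cv2.resize(c[190:350,180:400],(400,291)) if n=="side" else cv2.resize(c[160:400,200:500],(400,320)) if n=="scene" else cv2.resize(c,(400,300)))
h=320
ims=[cv2.copyMakeBorder(i,0,h-i.shape[0],0,0,cv2.BORDER_CONSTANT) for i in ims]
a=np.vstack([np.hstack(ims[:2])[:300],np.hstack([ims[2],0*ims[2]])[:300]])
cv2.imwrite(f"pics/look{k}.png",a)
E
python3 look.py 2
```

```text
tip [0.0165 0.1338 0.0244] tilt 34.96 tcp [0.0166 0.1933 0.066 ] F [0.06 0.37 0.36] t 8.1
w 0.34958370184050225
```

View pics/look2.png

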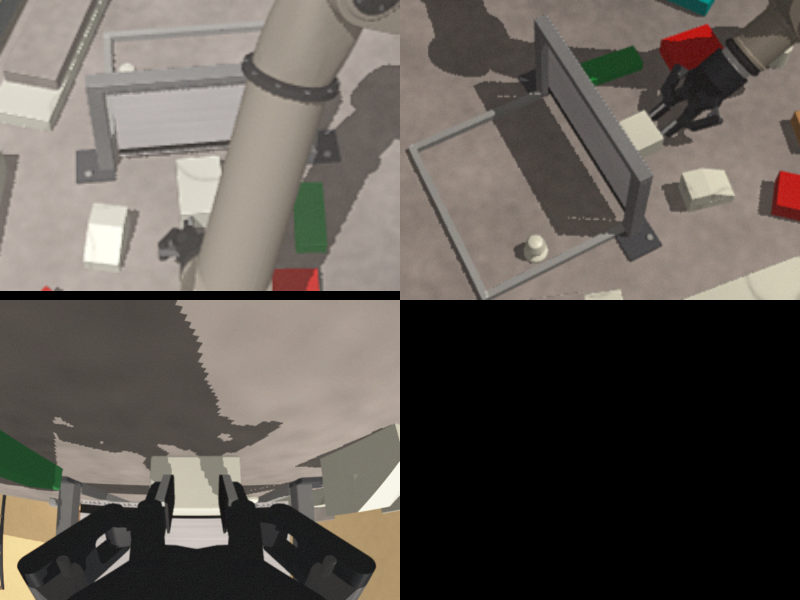

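Request:
{"name": "apply_moves", "arguments": {
  "moves": [
    [[0,0.29,0.41],[0,0,0],-0.3],
    [[0,0.57,0.82],[0,0,0],-0.3],
    [[0,0.86,1.23],[0,0,0],-0.3],
    [[0,1.15,1.64],[0,0,0],-0.3],
    [[0,1.43,2.05],[0,0,0],-0.3],
    [[0,1.72,2.46],[0,0,0],-0.3],
    [[0,2.01,2.87],[0,0,0],-0.3],
    [[0,2.3,3.28],[0,0,0],-0.3],
    [[0,2.3,3.28],[0,0,0],-0.3]
  ]
}}

```text
t: 9.38
eef_pos: [0.5436, 0.1335, 0.0658]
tool_rot: [0.456, 0.875, 0.143, 0.074]
contact_force: [-0.0, 0.9, -0.4]
gripper_width: 0.351
```

```bash
python3 look.py 3
```

```text
tip [0.0164 0.0345 0.0242] tilt 35.0 tcp [0.0164 0.094  0.0658] F [-0.04  0.92 -0.43] t 9.375
w 0.35112970845393027
```

View pics/look3.png

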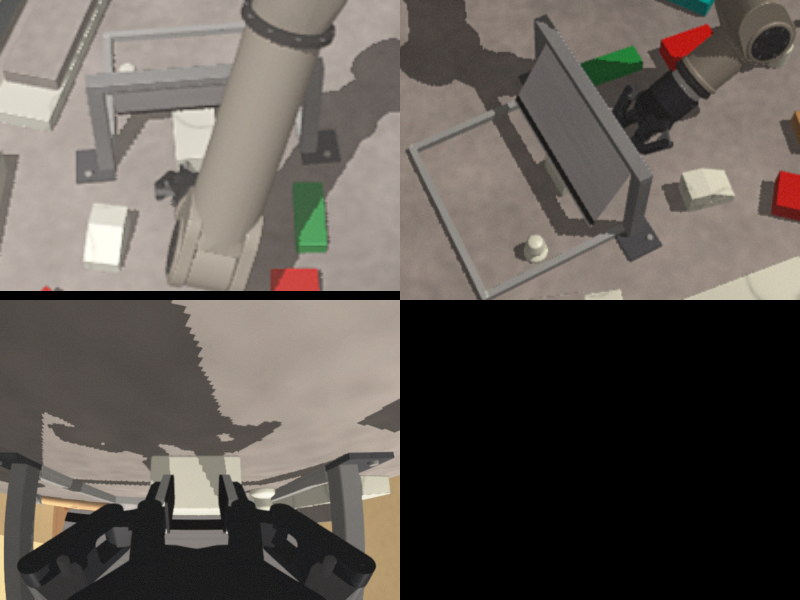

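Request:
{"name": "apply_moves", "arguments": {
  "moves": [
    [[0,0.29,0.41],[0,0,0],-0.3],
    [[0,0.57,0.82],[0,0,0],-0.3],
    [[0,0.86,1.23],[0,0,0],-0.3],
    [[0,1.15,1.64],[0,0,0],-0.3],
    [[0,1.43,2.05],[0,0,0],-0.3],
    [[0,1.72,2.46],[0,0,0],-0.3],
    [[0,2.01,2.87],[0,0,0],-0.3],
    [[0,2.3,3.28],[0,0,0],-0.3],
    [[0,2.3,3.28],[0,0,0],-0.3]
  ]
}}

```text
t: 10.65
eef_pos: [0.5755, 0.0388, 0.0658]
tool_rot: [0.456, 0.875, 0.143, 0.075]
contact_force: [-0.2, 0.1, -1.6]
gripper_width: 0.35
```

```bash
python3 look.py 4
```

```text
tip [ 0.0163 -0.0655  0.0242] tilt 35.01 tcp [ 0.0164 -0.006   0.0658] F [-0.23  0.08 -1.6 ] t 10.65
w 0.3504895797846578
```

View pics/look4.png

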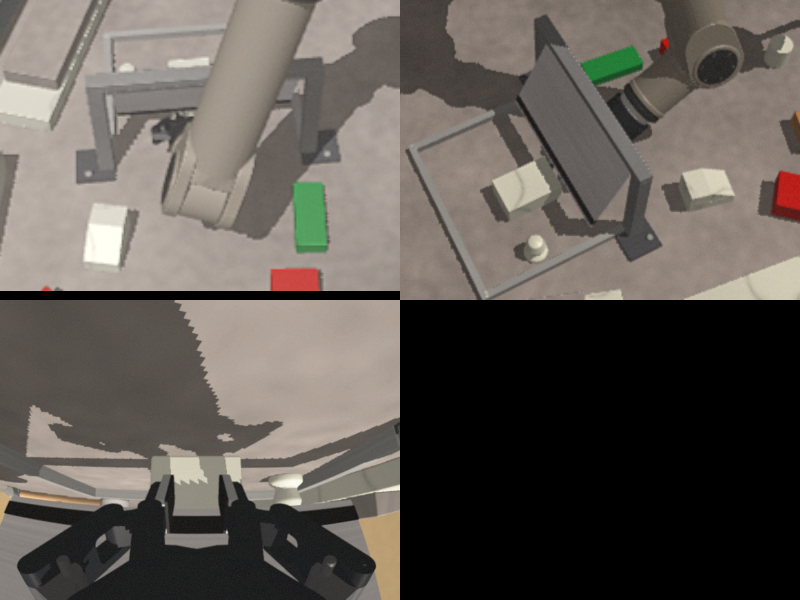

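Request:
{"name": "apply_moves", "arguments": {
  "moves": [
    [[0,0.29,0.41],[0,0,0],-0.3],
    [[0,0.57,0.82],[0,0,0],-0.3],
    [[0,0.57,0.82],[0,0,0],-0.3]
  ]
}}

```text
t: 11.18
eef_pos: [0.5834, 0.015, 0.0658]
tool_rot: [0.456, 0.875, 0.143, 0.074]
contact_force: [-1.0, -0.6, -0.6]
gripper_width: 0.354
```

```bash
python3 look.py 5
python3 - <<'E'
from h import *
from station import *
c=read_camera("scene"); blk,sc=np.load("fit.npy")
for m in silhouettes("scene","block"):
    print(m["pixel"],m["conf"],m["mask"].sum())
    if abs(m["pixel"][1]-325)<60:
        g=back(c,m["pixel"][::-1],.02)[:2]
        r=fit([c],[m["mask"]],[*g,sc[2]],.066,.1,.04);x=r.x
        cs_,sn=np.cos(sc[2]),np.sin(sc[2]);d=x[:2]-sc[:2];print(x,r.fun,"s:",cs_*d[0]+sn*d[1],-sn*d[0]+cs_*d[1])
E
```

```text
tip [ 0.0162 -0.0905  0.0242] tilt 34.99 tcp [ 0.0163 -0.0311  0.0658] F [-0.96 -0.61 -0.63] t 11.175
w 0.3538713293555585
[310.2, 506.6] 0.94 1587
[304.3, 286.5] 0.88 1590
[ 0.62259545 -0.09496015  0.32400662] 0.03023203846403366 s: 0.018346723052738358 -0.14776538718230947
[152.0, 431.9] 0.78 195
```

View pics/look5.png

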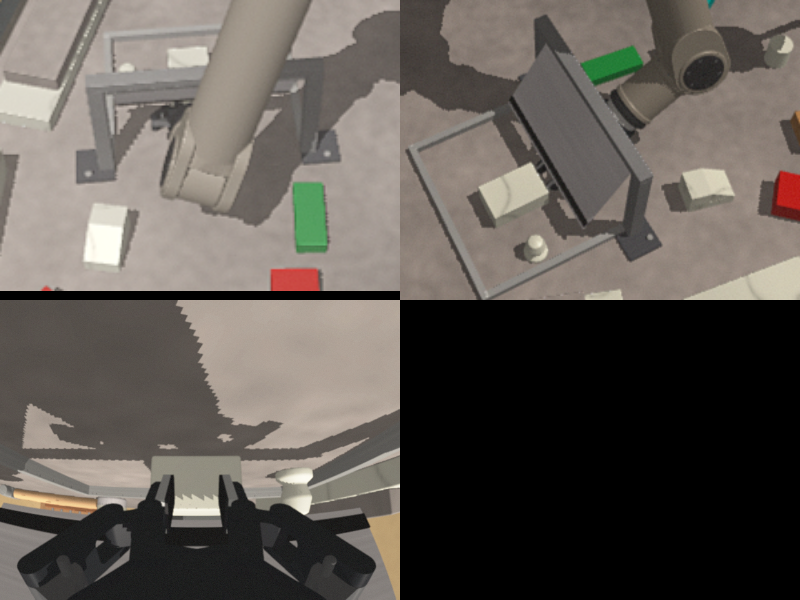

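Request:
{"name": "apply_moves", "arguments": {
  "moves": [
    [[0,-0.29,-0.41],[0,0,0],-0.3],
    [[0,-0.57,-0.82],[0,0,0],-0.3],
    [[0,-0.86,-1.23],[0,0,0],-0.3],
    [[0,-1.15,-1.64],[0,0,0],-0.3],
    [[0,-1.43,-2.05],[0,0,0],-0.3],
    [[0,-1.72,-2.46],[0,0,0],-0.3],
    [[0,-2.01,-2.87],[0,0,0],-0.3],
    [[0,-2.3,-3.28],[0,0,0],-0.3]
  ]
}}

```text
t: 12.42
eef_pos: [0.5512, 0.111, 0.0658]
tool_rot: [0.456, 0.875, 0.143, 0.075]
contact_force: [0.5, 0.1, 0.1]
gripper_width: 0.353
```

Request:
{"name": "apply_moves", "arguments": {
  "moves": [
    [[0,-0.4,-0.57],[0,0,0],-0.3],
    [[0,-0.8,-1.15],[0,0,0],-0.3],
    [[0,-1.2,-1.72],[0,0,0],-0.3],
    [[0,-1.6,-2.3],[0,0,0],-0.3],
    [[0,-2,-2.87],[0,0,0],-0.3],
    [[0,-2.4,-3.44],[0,0,0],-0.3],
    [[0,-2.4,-3.44],[0,0,0],-0.3],
    [[0,-2.4,-3.44],[0,0,0],-0.3],
    [[0,-2.4,-3.44],[0,0,0],-0.3],
    [[0,-2.4,-3.44],[0,0,0],-0.3],
    [[0,-2.4,-3.44],[0,0,0],-0.3],
    [[0,-2.4,-3.44],[0,0,0],-0.3]
  ]
}}

```text
t: 13.92
eef_pos: [0.518, 0.2096, 0.0659]
tool_rot: [0.456, 0.875, 0.143, 0.074]
contact_force: [-0.8, 0.3, -0.1]
gripper_width: 0.348
```

```bash
python3 look.py 6
python3 - <<'E'
from h import *
from station import *
c=read_camera("scene"); blk,sc=np.load("fit.npy")
for m in silhouettes("scene","block"):
    if abs(m["pixel"][1]-290)<60:
        g=back(c,m["pixel"][::-1],.02)[:2]
        r=fit([c],[m["mask"]],[*g,sc[2]],.066,.1,.04);x=r.x
        cs_,sn=np.cos(sc[2]),np.sin(sc[2]);d=x[:2]-sc[:2];print(x,r.fun,"s:",cs_*d[0]+sn*d[1],-sn*d[0]+cs_*d[1])
E
```

```text
tip [0.0164 0.1147 0.0243] tilt 35.0 tcp [0.0165 0.1742 0.0659] F [-0.8   0.25 -0.12] t 13.925
w 0.3477016319552096
[ 0.62201104 -0.09420592  0.33209046] 0.04757239277160896 s: 0.018033762095070696 -0.1468640195964703
[ 0.55421167  0.07834231 -1.23285061] 0.8157056734636324 s: 0.008885788207429909 0.038300664278730356
```

View pics/look6.png

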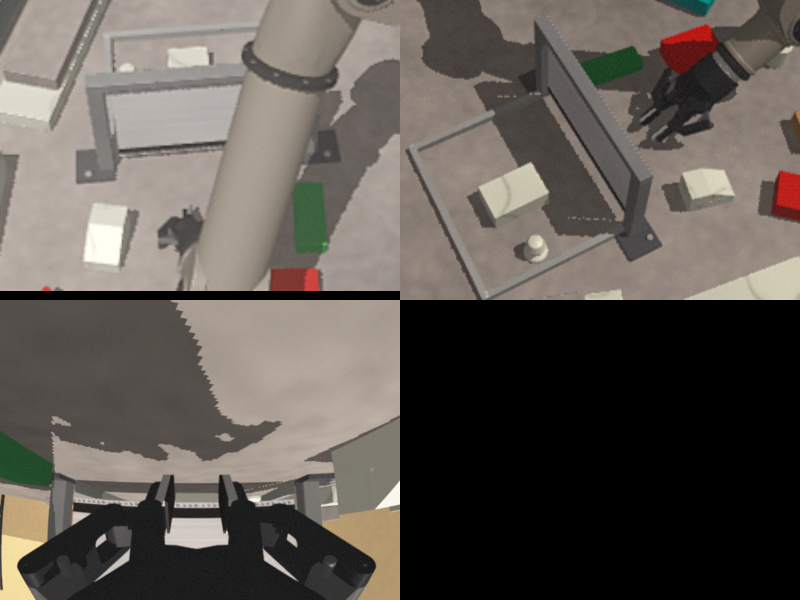

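The flap hangs shut, the block lies in the bay, and the fingers are clear on the +y side.

```bash
python3 -c "
from station import *
print(hand_in())"
```

```text
the job is handed in; nothing more can be done
None
```

I pushed the marble block through the flap hatch into the kerbed bay, drew the fingers back out on the starting side, and handed the job in at about 14 s. The hand-in reports no verdict.

I pushed with the tool tilted 35° below horizontal and two fingertips, about 30 mm apart, against the block's rear face.

**Last checks:**
- **Block:** its centre is about 147 mm behind the screen plane and 18 mm off the middle line. It lies flat and nearly square to the screen. This comes from a silhouette fit in the scene camera.
- **Flap:** it looks fully shut in both the scene and side pictures. I judged this by eye and did not measure its angle. While the block was in the hatch the flap was visibly propped open by it, and geometry puts that opening at about 0.44 rad.
- **Fingers:** the tips are about 115 mm on the starting side of the screen. The contact force reads under 1 N, which is sensor noise.
- **Other things on the bench:** the stone, wedge and finial look unmoved in the pictures. The core is only partly in view in the last ones. I did not check the pad box, hammer and can again after the push, though the arm never came near them at bench height.

**What disagreed:**
- My fitted arm model was off by up to about 2 cm. I used it only to check reach and clearance; the moves relied on the measured tool pose.
- The final block search also returned a second match near the gripper. It fitted badly, so I took it as false.

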